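Push the kettle and mug home against the bench rail

ROBOT

A 6-joint arm with a two-finger parallel gripper is mounted at the origin on the work surface. World frame = base frame: x ahead of the robot, y to its left, z up, the work surface at z = 0. Lengths are in m, angles in rad, forces in N, time in s.
With the tool pointing down it reaches from about 0.35 to 0.775 m from the base axis. Payload 5.5 kg.
Tool frame: the origin (TCP) lies midway between the tips of the shut fingers; the grasp point (between the pads) lies 19 mm behind it (pinch_z is the distance from the TCP to the grasp point, in m); z points along the fingers, x is the direction in which the jaws open and shut, and the axes are right-handed (so a half turn about z gives the same grasp; the last joint's range is limited). The gripper opens to 85 mm and grips with 20 to 120 N. Pads are 22 mm wide; open, the fingers measure 114 mm over their backs; the gripper's body (76 mm by 85 mm) begins 54 mm behind the grasp point. The pads swing forward as they close: fully open they stand 13 mm farther back than shut.
Start: joints at [-1.424, 0.313, 0.046, 1.304, 0, 1.431], TCP at [0.163, -0.552, 0.231] pointing down, gripper open.
Joint ranges: [-2.76, 2.76], [-0.86, 1.69], [-1.03, 1.26], [-2.2, 2.34], [-1.47, 1.5], [-3.14, 3.14]. Speed limits (rad/s): [2.57, 2.57, 3.14, 3.14, 3.14, 3.14].

INTERFACE

Orientations are given as a unit quaternion [w, x, y, z].
In Python, from workcell import get_state, read_camera, camera_info, hand_in, trace, pinch_z gives the robot as it stands. The module is installed in compiled form; this text tells all that it offers.
- The arm moves only by the tool arm_command, never from a script. Its argument "steps" is text: rows parted by semicolons, each of 4 numbers parted by spaces: the shift along the world's x, y, z in mm, then the turn about the world's z in rad. In form: tx ty tz spin; .... A call has 1 to 20 rows; each row is the pose to reach, as a shift and turn from the pose measured when the call began; what a row does not reach only later rows make up. A row lasts 1/8 s, in which the tool goes at most 62.5 mm and 10.7 degrees, less where a joint would pass 70% of its speed; a pose out of reach is approached as far as the arm can. A call with a gripper value outside its range is refused whole. "fingers" is the gripper command: -1 is shut, 1 is fully open, values between are in proportion, set as the call begins (left out, the last holds). The fingers move at their own pace and stop on an object; "newtons" is the grip in N (left out, the last holds). Time passes only in rows, so rows that repeat a pose let the fingers close. It gives the time, the measured TCP pose, the force and the opening at its end, in the units of the state.
- get_state(): the state, without advancing time (a new reading comes with each control period).
- read_camera(name): name is "scene" or "side" or "wrist"; returns the picture (400x640x3 uint8, red, green, blue); there is no depth.
- camera_info(name): a dict with "mtx" (3x3 intrinsics, pixels), "k1" (the pictures are not rectified: a ray, as slopes to the right and down, at radius r is drawn at 1 + k1 r^2 times it, then the intrinsics apply), "R" (3x3) and "t" (3): a world point X has camera coordinates R X + t. Camera axes: x right, y down, z forward; pixel columns grow to the right and rows downward; lengths in m; the calibration is good to about 2 mm. A picture is of the moment at which its call begins: read the wrist's pose just before it. camera_info takes no time and is no camera call; for the wrist camera it gives the pose at the moment of the call.
- hand_in(): hands the job in, once; it reports no verdict.
Trained networks look in the newest picture that a camera, given by its name, has taken for a name from the list of things; names that differ only in an ending like _2 or _b are one class to them, and where a whole thing is asked for, a point or a joint stands for the part that bears it (a point fixed in the world has none). Each returns a list of dicts, best first, with "score" (0 to 1); they miss things now and then, are a little off and sometimes report something else, mostly with a low value. They report only what shows in the picture. A call takes as long as a camera call. They do not tell look-alikes from the thing itself.
- trace(camera, name): "mask" (400x640 bool, what is visible of it) and "box" ([left, top, width, height] in pixels, round what is visible of it).
The state is a dict: "clock": time; "joint_pos": joint angles; "qvel": joint speeds; "tau": joint torques, N m; "tcp_pos": TCP position; "orientation": TCP orientation; "wrist_force": force on the tool from outside, world axes, zero at the start; "ft_torque": the same for the moment, N m; "finger_gap": finger opening in m.
Only numpy, scipy, OpenCV 4.12 (cv2) and the standard library are available. Lean on these libraries where they do the work, as an engineer would, in place of code of your own. Each camera call takes 0.05 s, during which the arm holds its last target.

TASK

Park the camp kettle and the red mug against the low wooden rail on the bench: push the kettle along the bench into the rail's corner until its round body rests against both arms of the rail, and push the mug back until its round side rests against the long arm, anywhere to the kettle's right as the robot sees it. Only push them with the fingers, in either order; do not lift, carry or tip either one, and leave everything else where it stands.

Things in the scene. Friction and masses are not known exactly. Their poses are not given: they have to be found in the camera images.
- rail: Low fixed L-shaped oak rail, 30 mm high, 22 mm thick. Origin on the bench at the foot of the long arm's inner face. In its axes that face is the plane x = 0 (wood at x > 0, beyond it from the robot) from y = -350 mm to the inner corner at y = +250 mm; the short arm's inner face is y = +250 mm (wood at y > 250), from x = 0 to -150 mm, toward the robot. Place and turn vary.
- rail_corner (a point): The inner corner of the rail, where the two inner faces meet, at bench height; axes as the rail's.
- kettle: Stainless camp kettle, loose, 0.3 to 0.65 kg: round body 130 mm in diameter, upright wall to 70 mm, shoulder to 94, black lid knob to 109 mm; lid fixed. Takes up to about 10 N to slide. Origin: centre of underside; z up. Short spout along its own +x, tip 99 mm from the axis; all over 40 mm up, so it clears the rail. It starts turned toward the long arm and corner.
- mug: Red enamel mug, loose, 0.15 to 0.3 kg, round, 84 mm in diameter, 80 mm high. Origin: centre of its underside; z up; handle on its own +y side, reaching about 75 mm from the axis. It starts with the handle pointing roughly along the long arm, away from the corner.
- salt_jar: Bystander: clear jar with a metal cap, 56 mm in diameter, 85 mm high, loose. Origin: centre of underside.
- pepper_mill: Bystander: small dark wooden pepper mill, 42 mm in diameter, 84 mm high, loose. Origin: centre of underside.
- pot: Bystander: stainless open cooking pot, about 150 mm in diameter with side handles, 85 mm high, loose; no lid and no spout. Origin: centre of underside.
- coffee_can: Bystander beyond the rail: can 90 mm in diameter, 120 mm high, loose. Origin: centre of underside.
- bean_can: Bystander beyond the rail: can 74 mm in diameter, 105 mm high, loose. Origin: centre of underside.
- bowl: Bystander: white bowl 140 mm in diameter, 55 mm high, loose. Origin: centre of underside. Behind it, outside the work, stands a fixed black work lamp 350 mm high.
Mind the look-alikes: they are no part of the job. What is shaped like the kettle but green or orange is not meant. What is meant by the mug is not purple, and is the larger of those in its own colour.

How it is judged:
At the end, for the whole second after the job is handed in: The kettle stands upright on the bench in the rail's corner with at most 6 mm between its round body and each inner face; the mug stands upright on the bench with at most 6 mm between its round side and the long arm's inner face, between the kettle and the long arm's free end; both at rest (x of kettle in the frame of rail between -0.071 and -0.058 m and y of kettle in the frame of rail between 0.179 and 0.192 m and x of mug in the frame of rail between -0.048 and -0.035 m and y of mug in the frame of rail between -0.345 and 0.09 m and height (world z) of each of kettle, mug below 0.004 m and angle between each of kettle, mug's own z axis and vertical below 0.06 rad and linear speed of each of kettle, mug below 0.01 m/s); the robot touches nothing.
It fails at once if the kettle is lifted, carried or tipped (underside 12 mm up or tilted over 15 degrees) (height (world z) of kettle above 0.012 m or angle between kettle's own z axis and vertical above 0.26 rad).
It fails at once if the mug is lifted, carried or tipped (underside 12 mm up or tilted over 15 degrees) (height (world z) of mug above 0.012 m or angle between mug's own z axis and vertical above 0.26 rad).
It fails at once if a loose bystander is moved more than 15 mm (distance of any of salt_jar, pepper_mill, pot, coffee_can, bean_can, bowl from where it was at the start of the episode above 0.015 m).
It also fails if it takes over 58 s, if anything falls off the work surface, if the arm or the gripper's body presses on something with over 40 N, if the wrist force passes 120 N, or if a joint passes its speed limit or range.

## Working session

There is one attempt and no reset: what is moved stays moved. The work goes in short steps, Python scripts to look and compute and a tool call to move; the robot and the scene stay as the last step left them, time stands still between calls to the robot, and variables do not carry over. Pictures are saved under pics/ and viewed, and the job is handed in when it is done.

Besides the shell and the picture viewer there is one more tool, called after "Call:" by a JSON object that holds its "name" and its "arguments". arm_command: Moves the arm, as the interface text tells. Its arguments: {"type":"object","properties":{"steps":{"type":"string"},"fingers":{"type":"number"},"newtons":{"type":"number"}},"required":["steps"]}

```bash
mkdir -p pics
cat > h.py <<'E'
import numpy as np, cv2
from workcell import *
def snap(c,f):
    im=read_camera(c); cv2.imwrite('pics/'+f,im[:,:,::-1]); return im
def ray(c,uv):
    i=camera_info(c);K=np.array(i['mtx']);k=i['k1'];R=np.array(i['R']);t=np.array(i['t'])
    d=np.array([(uv[0]-K[0,2])/K[0,0],(uv[1]-K[1,2])/K[1,1]]);s=d.copy()
    for _ in range(30): s=d/(1+k*(s@s))
    return -R.T@t, R.T@np.array([s[0],s[1],1])
def atz(c,uv,z):
    o,d=ray(c,uv); return o+d*(z-o[2])/d[2]
def proj(c,X):
    i=camera_info(c);K=np.array(i['mtx']);k=i['k1'];R=np.array(i['R']);t=np.array(i['t'])
    X=np.atleast_2d(X);p=X@R.T+t;s=p[:,:2]/p[:,2:];s=s*(1+k*(s**2).sum(1,keepdims=True))
    return s*[K[0,0],K[1,1]]+[K[0,2],K[1,2]]
E
python3 - <<'E'
from h import *
print(get_state())
for c in ['scene','side','wrist']:
    snap(c,c+'0.png'); i=camera_info(c); print(c,-np.array(i['R']).T@i['t'],np.array(i['R'])[2])
for c in ['scene','side']:
  for n in ['kettle','mug','rail']:
    for r in trace(c,n): print(c,n,r['score'],r['box'])
E
```

```text
{'clock': 0.0, 'joint_pos': array([-1.42356886e+00,  3.13984414e-01,  4.49736153e-02,  1.30360213e+00,
        3.26047354e-05,  1.43118269e+00]), 'qvel': array([ 0.00139455, -0.00072614,  0.00073525, -0.00027755, -0.00143742,
       -0.00039516]), 'tau': array([-7.10634285e-04, -4.80631149e+01,  2.98530900e+01,  1.92701683e-02,
       -1.48656750e-04,  3.31359081e-05]), 'tcp_pos': array([ 0.16259789, -0.55099639,  0.23041578]), 'orientation': array([-6.51388207e-04,  8.00912829e-01, -5.98780273e-01, -6.33223447e-04]), 'wrist_force': array([-0.9181593 ,  0.38727818,  0.17259109]), 'ft_torque': array([ 0.01074052, -0.01299231, -0.01046026]), 'finger_gap': 0.0856065403250569}
scene [ 1.35188785 -0.42854411  0.89983009] [-0.65847183  0.33059531 -0.67610768]
side [0.2352711  1.01128775 1.22635698] [ 0.18296002 -0.63606139 -0.74963427]
wrist [ 0.24349446 -0.52655537  0.37337609] [-0.31298603 -0.09056053 -0.94543034]
scene kettle 0.91 [458.7, 184.4, 57.7, 50.3]
scene kettle 0.53 [310.2, 256.7, 33.4, 54.0]
scene mug 0.94 [238.3, 209.3, 42.3, 42.3]
scene mug 0.9 [208.6, 186.7, 28.6, 32.9]
scene mug 0.62 [149.4, 166.3, 44.1, 39.5]
scene rail 0.66 [205.0, 171.0, 225.1, 141.6]
scene rail 0.59 [104.5, 216.8, 95.5, 65.7]
side kettle 0.98 [190.0, 244.4, 56.8, 48.6]
side kettle 0.89 [357.2, 206.9, 43.9, 47.8]
side kettle 0.7 [298.8, 172.6, 43.6, 43.1]
side mug 0.94 [321.8, 139.7, 20.4, 29.5]
side mug 0.65 [405.9, 126.0, 14.1, 24.8]
side rail 0.64 [257.8, 119.3, 55.1, 138.2]
```

View pics/scene0.png

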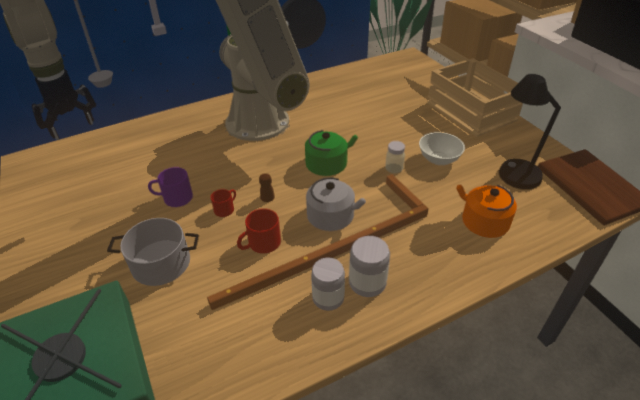

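View pics/side0.png

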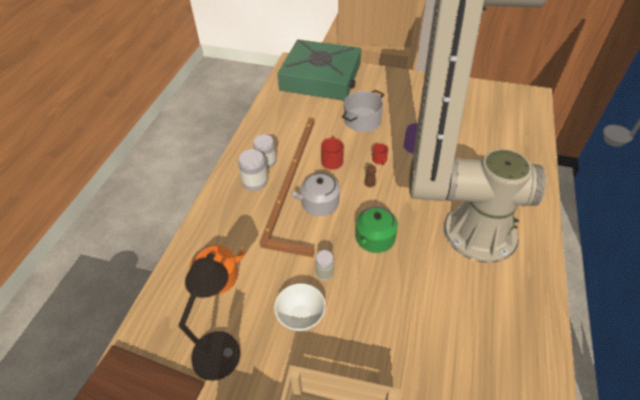

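The scene picture shows the steel kettle at (330,203), with green (326,152) and orange (490,208) look-alikes. The mugs are large red (263,231), small red (222,203) and purple (175,187). The steel kettle and the larger red mug are the ones meant. I'll enlarge to confirm and to pick the rail edges.

Run:
```python
import cv2
a=cv2.imread('pics/scene0.png')[160:320,195:445]
cv2.imwrite('pics/c1.png',cv2.resize(a,None,fx=3.2,fy=3.2,interpolation=cv2.INTER_CUBIC))
a=cv2.imread('pics/side0.png')[105:285,225:425]
cv2.imwrite('pics/c2.png',cv2.resize(a,None,fx=3.2,fy=3.2,interpolation=cv2.INTER_CUBIC))
```

```text
(no output)
```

View pics/c1.png

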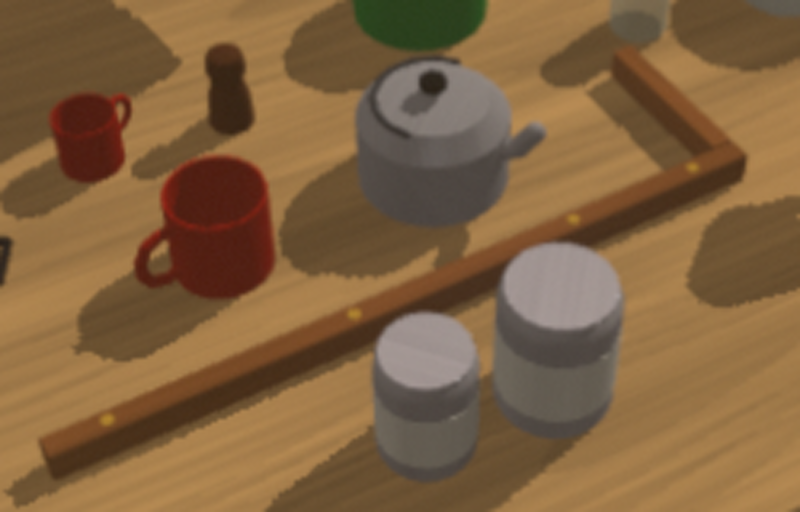

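View pics/c2.png

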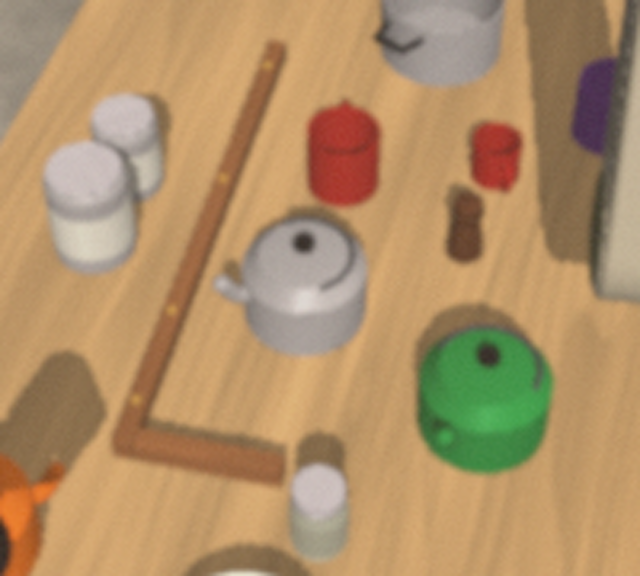

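```bash
cat > fit.py <<'E'
from h import *
from scipy.optimize import least_squares
S=lambda x,y:(x/3.2+195,y/3.2+160)
D=lambda x,y:(x/3.2+225,y/3.2+105)
def W(p,P):
    c,s=np.cos(p[2]),np.sin(p[2]); P=np.atleast_2d(P).astype(float)
    o=P.copy(); o[:,0]=p[0]+c*P[:,0]-s*P[:,1]; o[:,1]=p[1]+s*P[:,0]+c*P[:,1]; return o
if __name__=='__main__':
    obs=[('scene',S(41,439),(0,-.35,.03)),('scene',S(52,455),(.022,-.35,.03)),('scene',S(744,156),(.022,.272,.03)),('scene',S(628,48),(-.15,.272,.03)),('scene',S(613,60),(-.15,.25,.03)),
     ('side',D(271,41),(0.022,-.35,.03)),('side',D(287,46),(0,-.35,.03)),('side',D(115,436),(.022,.272,.03)),('side',D(284,462),(-.15,.272,.03)),('side',D(286,446),(-.15,.25,.03)),('side',D(143,422),(0,.25,.03))]
    f=lambda p:np.concatenate([(proj(c,W(p,X))[0]-uv) for c,uv,X in obs])
    r=least_squares(f,[.65,.1,0],loss='soft_l1'); print(r.x, np.round(r.fun.reshape(-1,2) if r.fun.size==22 else r.fun,1))
    np.save('rail.npy',r.x)
    def tri(a,b):
        (o,d),(q,e)=ray('scene',a),ray('side',b); A=np.c_[d,-e]; t=np.linalg.lstsq(A,q-o,rcond=None)[0]; return o+t[0]*d,q+t[1]*e
    print('knob',tri(S(432,82),D(304,242)))
    # circle objects: rims from masks, fit via silhouette hull
    def cyl(p,prof):
        a=np.linspace(0,2*np.pi,40)
        return np.concatenate([np.c_[p[0]+r_*np.cos(a),p[1]+r_*np.sin(a),0*a+z] for r_,z in prof])
    cands={'kettle':[(.065,0),(.065,.07)],'mug':[(.042,0),(.042,.08)]}
    T={}
    for n in ['mug','kettle','salt_jar','pepper_mill','pot']:
        for c in ['scene','side']:
            if c=='side' or 1:
                read_camera(c)
                for d in trace(c,n): T.setdefault((n,c),[]).append(d); print(n,c,d['score'],np.round(d['box']), np.round(atz(c,(d['box'][0]+d['box'][2]/2,d['box'][1]+d['box'][3]/2),.04)[:2],3))
    np.save('T.npy',T,allow_pickle=True)
E
python3 fit.py
```

```text
[ 0.64864847 -0.03560021  0.03235637] [[-3.1 -0.9]
 [-3.4  1.1]
 [ 0.3 -0.8]
 [-0.4 -1.8]
 [-1.9 -3.1]
 [-1.  -1.3]
 [-0.6 -2.1]
 [-1.9  0.7]
 [-1.   2.8]
 [ 0.1  2. ]
 [-1.8  0.7]]
knob (array([0.53031344, 0.00753775, 0.10354539]), array([0.52778174, 0.00527263, 0.10491701]))
mug scene 0.84 [148. 166.  44.  39.] [ 0.247 -0.36 ]
mug scene 0.81 [238. 209.  42.  44.] [ 0.534 -0.2  ]
mug scene 0.62 [210. 189.  28.  30.] [ 0.394 -0.246]
mug side 0.57 [321. 139.  22.  31.] [ 0.537 -0.189]
mug side 0.51 [372. 144.  18.  24.] [ 0.364 -0.225]
mug side 0.5 [407. 124.  10.  29.] [ 0.27  -0.343]
kettle scene 0.92 [458. 184.  57.  55.] [0.755 0.361]
kettle scene 0.82 [306. 174.  60.  59.] [0.538 0.022]
kettle scene 0.6 [304. 132.  53.  44.] [0.336 0.112]
kettle side 0.84 [296. 172.  45.  45.] [0.533 0.009]
kettle side 0.75 [195. 244.  50.  45.] [0.737 0.357]
kettle side 0.67 [358. 207.  42.  45.] [0.313 0.102]
salt_jar scene 0.66 [385. 143.  17.  33.] [0.448 0.269]
salt_jar side 0.94 [316. 250.  21.  29.] [0.437 0.27 ]
pepper_mill scene 0.71 [258. 172.  17.  30.] [ 0.384 -0.117]
pepper_mill side 0.74 [364. 164.  11.  20.] [ 0.385 -0.126]
pepper_mill side 0.18 [296. 172.  43.  43.] [0.537 0.006]
pot scene 0.8 [106. 218.  92.  66.] [ 0.472 -0.464]
pot scene 0.43 [236. 209.  43.  41.] [ 0.53  -0.202]
pot side 0.77 [344.  91.  40.  39.] [ 0.479 -0.466]
```

Run:
```python
from fit import *
p=np.load('rail.npy')
for c,f,(x0,y0),(w,h) in [('scene','scene0.png',(195,160),(250,160)),('side','side0.png',(225,105),(200,180))]:
    a=cv2.imread('pics/'+f)[y0:y0+h,x0:x0+w]; a=cv2.resize(a,None,fx=3.2,fy=3.2,interpolation=cv2.INTER_CUBIC)
    def line(P,col):
        u=(proj(c,P)-[x0,y0]+.5)*3.2; cv2.polylines(a,[np.round(u).astype(int)],False,col,1)
    for z in(0,.03):
        line(W(p,[(-.15,.25,z),(0,.25,z),(0,-.35,z),(.022,-.35,z),(.022,.272,z),(-.15,.272,z),(-.15,.25,z)]),(255,255,0) if z else (255,0,255))
    t=np.linspace(0,2*np.pi,60)
    for (cx,cy,prof) in [(.531,.0065,[(.065,0),(.065,.07)]),(.535,-.194,[(.042,0),(.042,.08)])]:
        for r,z in prof: line(np.c_[cx+r*np.cos(t),cy+r*np.sin(t),0*t+z],(0,255,0))
    cv2.imwrite('pics/o_'+c+'.png',a)
```

```text
(no output)
```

View pics/o_scene.png

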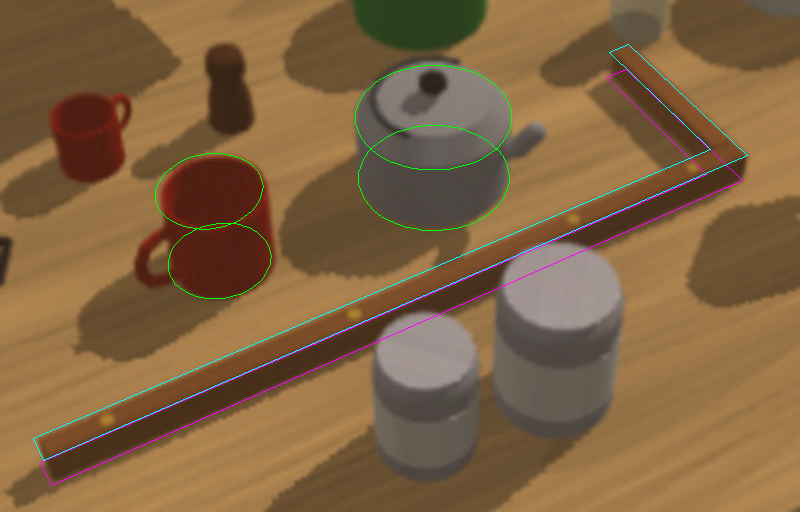

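View pics/o_side.png

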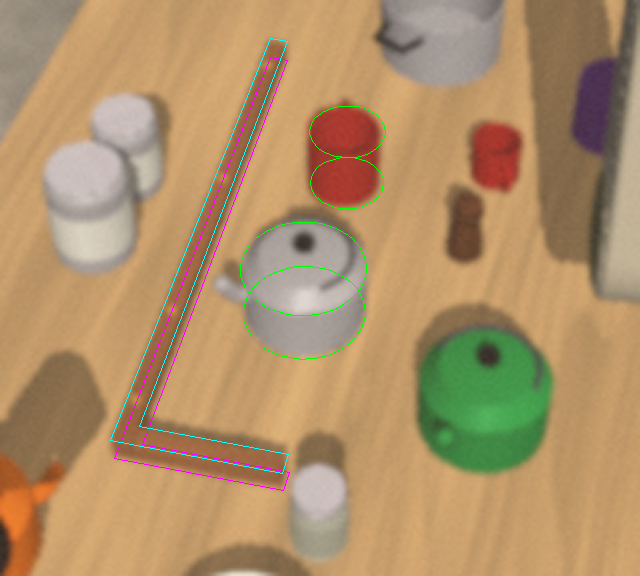

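Both pictures agree: the rail is at about (0.649, -0.036) with yaw 0.032, the kettle at about (0.526, 0.005) and the large red mug at about (0.539, -0.191). I'll do the mug first, pushing with a half-open two-finger cradle.

Call:
{"name": "arm_command", "arguments": {"steps": "297 361 0 -0.254; 297 361 0 -0.254; 297 361 0 -0.254; 297 361 0 -0.254; 297 361 0 -0.254; 297 361 0 -0.254; 297 361 0 -0.254; 297 361 0 -0.254; 297 361 0 -0.254; 297 361 0 -0.254; 297 361 -60 -0.254; 297 361 -100 -0.254; 297 361 -100 -0.254", "fingers": 0.2}}

```text
clock: 3.08
tcp_pos: [0.4565, -0.1902, 0.1287]
orientation: [0.001, 0.718, -0.696, -0.003]
wrist_force: [0.0, -0.3, 0.4]
finger_gap: 0.051
```

Run:
```python
from h import *
print(get_state()['tcp_pos'],get_state()['finger_gap'])
a=snap('wrist','w1.png');b=snap('scene','s1.png')
cv2.imwrite('pics/ws1.png',np.vstack([cv2.resize(a,(480,300)),cv2.resize(b,(480,300))])[:,:,::-1])
print(atz('side',(253,168),.06),atz('side',(265,150),.05))
```

```text
[ 0.4565298  -0.19024934  0.12866556] 0.0509974284786694
[ 0.78033418 -0.03433918  0.06      ] [ 0.77528974 -0.14031439  0.05      ]
```

View pics/ws1.png

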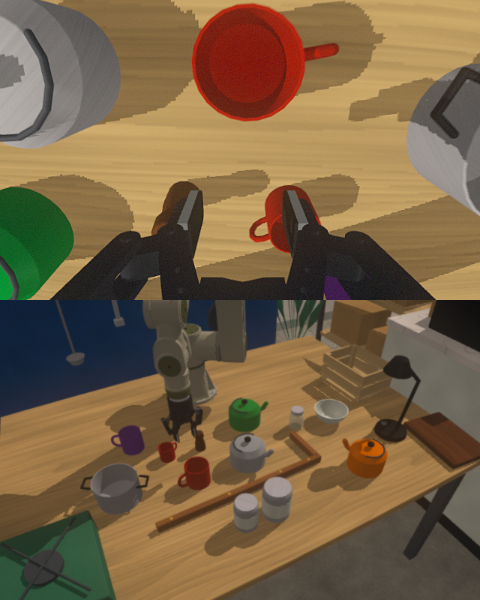

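Run:
```python
from h import *
s=4/3
for n,uv,z in [('mill',(180,188),.08),('mug',(248,62),.078),('mugL',(193,62),.08),('mugR',(304,62),.08),('smallmug far edge',(288,186),.05),('kettle lid',(20,72),.1)]:
    print(n,atz('wrist',(uv[0]*s,uv[1]*s),z))
a=cv2.imread('pics/w1.png'); cv2.imwrite('pics/w1c.png',a[200:400,150:500]*1)
```

```text
mill [ 0.43877589 -0.13596766  0.08      ]
mug [ 0.5459248  -0.19214698  0.078     ]
mugL [ 0.54478594 -0.15087392  0.08      ]
mugR [ 0.54748728 -0.23415401  0.08      ]
smallmug far edge [ 0.42845509 -0.23793186  0.05      ]
kettle lid [ 0.53748041 -0.02779701  0.1       ]
```

View pics/w1c.png

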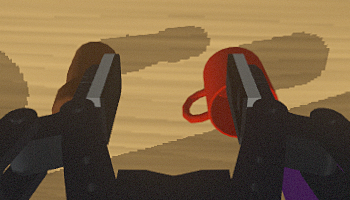

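Run:
```python
from h import *
i=camera_info('wrist');print(-np.array(i['R']).T@i['t'],np.array(i['R'])[2])
for X in [(.385,-.121,.084),(.385,-.121,0),(.38,-.235,.06),(.4565,-.15,.14),(.4565,-.23,.14),(.54,-.191,.08)]: print(X,proj('wrist',X))
```

```text
[ 0.54378391 -0.18805919  0.2751268 ] [-0.32565229 -0.00996055 -0.94543713]
(0.385, -0.121, 0.084) [[222.29375417 319.70391691]]
(0.385, -0.121, 0) [[247.33854985 260.97629594]]
(0.38, -0.235, 0.06) [[376.52169466 308.85482023]]
(0.4565, -0.15, 0.14) [[237.59691714 277.80304515]]
(0.4565, -0.23, 0.14) [[405.31379658 282.35570958]]
(0.54, -0.191, 0.08) [[328.32416849  93.48179866]]
```

The wrist picture confirms the large red mug at (330,83), centred between the fingers. The mill and the small mug are about 40 mm behind the fingers, so I'll descend and push.

Call:
{"name": "arm_command", "arguments": {"steps": "0 -1 -50 0; 0 -1 -105 0; 0 -1 -105 0; 15 -1 -105 0; 30 -1 -105 0; 38 0 -105 0; 46 0 -105 0; 54 1 -105 0; 62 1 -105 0; 70 1 -105 0; 78 2 -105 0; 86 2 -105 0; 94 2 -105 0; 94 2 -105 0"}}

```text
clock: 4.92
tcp_pos: [0.5548, -0.1896, 0.0273]
orientation: [-0.0, 0.718, -0.696, 0.001]
wrist_force: [-0.3, -1.5, 0.9]
finger_gap: 0.0515
```

Run:
```python
from h import *
print(get_state()['tcp_pos'],get_state()['wrist_force'])
a=snap('wrist','w2.png');b=snap('scene','s2.png')
cv2.imwrite('pics/ws2.png',np.vstack([cv2.resize(a,(480,300)),cv2.resize(b[150:325,180:460],(480,300))])[:,:,::-1])
```

```text
[ 0.55481105 -0.18961682  0.02729948] [-0.32768112 -1.50093715  0.86509677]
```

View pics/ws2.png

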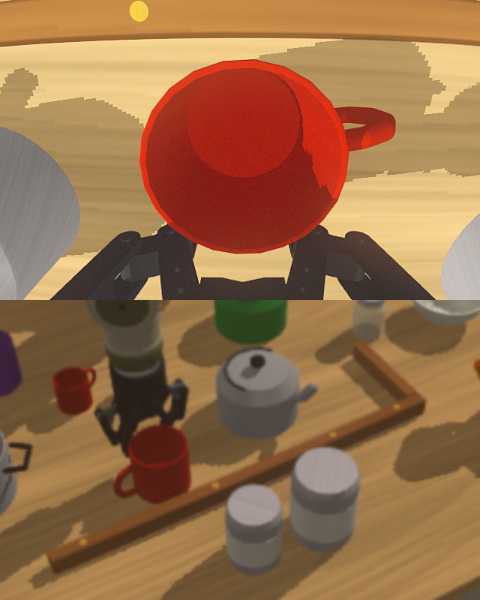

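The mug sits in the cradle and is still short of the rail. I'll push in small steps and watch the force.

Call:
{"name": "arm_command", "arguments": {"steps": "4 0 0 0; 8 0 0 0; 11 0 0 0; 11 0 0 0"}}

```text
clock: 5.52
tcp_pos: [0.5656, -0.1896, 0.027]
orientation: [-0.001, 0.718, -0.696, 0.001]
wrist_force: [-1.3, -1.4, -0.2]
finger_gap: 0.0516
```

```bash
cat > look.py <<'E'
import sys
from h import *
k=sys.argv[1]; s=get_state(); print(s['clock'],s['tcp_pos'],s['wrist_force'])
a=snap('wrist','w%s.png'%k);b=snap('scene','s%s.png'%k)
cv2.imwrite('pics/ws%s.png'%k,np.vstack([cv2.resize(a,(480,300)),cv2.resize(b[150:325,180:460],(480,300))])[:,:,::-1])
E
python3 look.py 3
```

```text
5.525 [ 0.56560237 -0.18957445  0.02703587] [-1.33853943 -1.40337025 -0.16610935]
```

View pics/ws3.png

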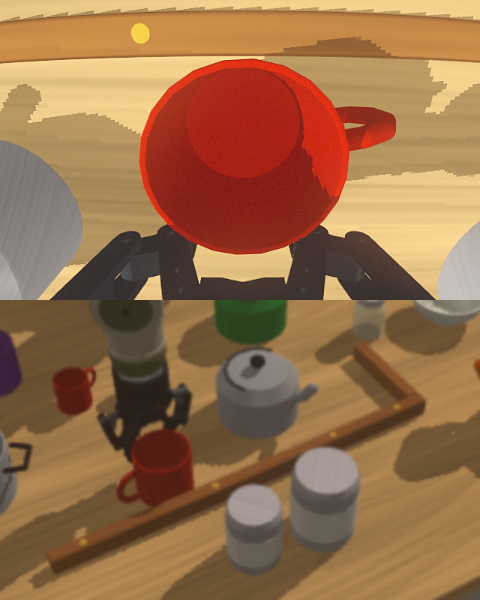

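Run:
```python
from h import *
s=4/3
print(atz('wrist',(150*s,57*s),.03),atz('wrist',(350*s,57*s),.03),atz('wrist',(246*s,60*s),.08),atz('wrist',(243*s,253*s),.08),atz('wrist',(141*s,153*s),.08),atz('wrist',(349*s,153*s),.08))
```

```text
[ 0.65249609 -0.13597656  0.03      ] [ 0.65608581 -0.24374928  0.03      ] [ 0.65117735 -0.18705623  0.08      ] [ 0.56898256 -0.18869291  0.08      ] [ 0.6159179  -0.14738446  0.08      ] [ 0.61850258 -0.22846381  0.08      ]
```

Call:
{"name": "arm_command", "arguments": {"steps": "3 0 0 0; 5 0 0 0; 5 0 0 0"}}

```text
clock: 6.0
tcp_pos: [0.5693, -0.1895, 0.027]
orientation: [0.0, 0.718, -0.696, -0.0]
wrist_force: [-6.4, -0.0, 5.2]
finger_gap: 0.0509
```

Call:
{"name": "arm_command", "arguments": {"steps": "2 0 0 0; 4 0 0 0; 4 0 0 0"}}

```text
clock: 6.38
tcp_pos: [0.5696, -0.1893, 0.0272]
orientation: [0.003, 0.718, -0.696, -0.003]
wrist_force: [-14.8, -1.6, 10.3]
finger_gap: 0.0512
```

The tool is blocked with the force rising, so the mug is against the rail. I'll back off, lift, and look.

Call:
{"name": "arm_command", "arguments": {"steps": "-10 0 0 0; -25 0 0 0; -40 0 0 0; -45 0 40 0; -45 0 90 0; -50 0 130 0; -50 0 130 0"}}

```text
clock: 7.25
tcp_pos: [0.5222, -0.1906, 0.1611]
orientation: [0.001, 0.718, -0.696, 0.001]
wrist_force: [0.7, -0.5, -1.1]
finger_gap: 0.0514
```

```bash
python3 look.py 4
python3 - <<'E'
from h import *
snap('side','side4.png')
for n in ['mug','kettle']:
  for c in ['scene','side']:
    for d in trace(c,n): print(n,c,d['score'],np.round(d['box']), np.round(atz(c,(d['box'][0]+d['box'][2]/2,d['box'][1]+d['box'][3]/2),.04)[:2],3))
a=cv2.imread('pics/w4.png'); cv2.imwrite('pics/w4.png',a)
E
```

```text
7.25 [ 0.52221867 -0.19058166  0.16112127] [ 0.70897444 -0.45070734 -1.12949462]
mug scene 0.68 [210. 187.  26.  32.] [ 0.389 -0.248]
mug scene 0.62 [249. 227.  45.  44.] [ 0.607 -0.198]
mug scene 0.58 [148. 167.  47.  38.] [ 0.249 -0.357]
mug scene 0.22 [312. 259.  31.  52.] [ 0.769 -0.125]
mug side 0.94 [404. 122.  20.  31.] [ 0.263 -0.354]
mug side 0.64 [372. 142.  16.  23.] [ 0.369 -0.235]
mug side 0.62 [303. 138.  21.  28.] [ 0.606 -0.185]
mug side 0.32 [253. 136.  22.  32.] [ 0.78  -0.142]
kettle scene 0.93 [456. 187.  61.  53.] [0.762 0.354]
kettle scene 0.66 [303. 131.  54.  46.] [0.333 0.113]
kettle scene 0.62 [309. 180.  58.  50.] [0.545 0.022]
kettle side 0.91 [192. 245.  53.  48.] [0.74  0.366]
kettle side 0.85 [357. 205.  43.  49.] [0.311 0.103]
kettle side 0.62 [292. 172.  50.  42.] [0.537 0.007]
```

View pics/w4.png

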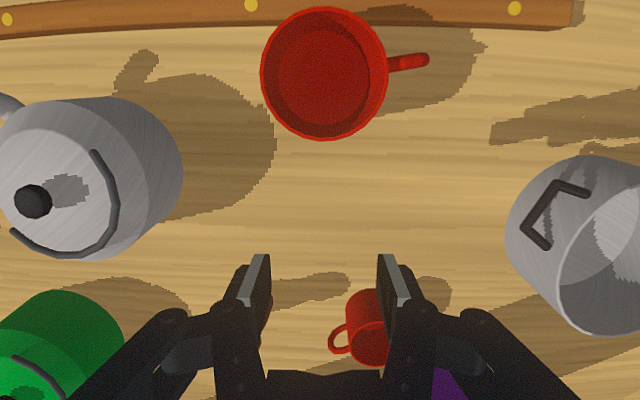

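Run:
```python
from h import *
print(get_state()['joint_pos'])
print(atz('wrist',(33,200),.106))
def tri(obs):
    A=[];b=[]
    for c,uv in obs:
        o,d=ray(c,uv);d/=np.linalg.norm(d);P=np.eye(3)-np.outer(d,d);A.append(P);b.append(P@o)
    return np.linalg.lstsq(np.vstack(A),np.hstack(b),rcond=None)[0]
print(tri([('wrist',(33,200)),('scene',(330,185.6)),('side',(320,180.6))]))
```

```text
[-0.49243299  0.31054271 -0.14550615  1.12354025 -0.003766    2.61903043]
[0.53010151 0.0029711  0.106     ]
[0.52906119 0.00599809 0.10381505]
```

Call:
{"name": "arm_command", "arguments": {"steps": "-27 97 0 1.208; -27 97 0 1.208; -27 97 0 1.208; -27 97 0 1.208; -27 97 0 1.208; -27 97 0 1.208; -27 97 0 1.208; -27 97 0 1.208; -27 97 -60 1.208; -27 97 -110 1.208; -27 97 -126 1.208; -27 97 -126 1.208"}}

```text
clock: 9.1
tcp_pos: [0.4904, -0.0914, 0.028]
orientation: [0.004, 0.986, -0.166, -0.003]
wrist_force: [0.9, -0.1, 0.3]
finger_gap: 0.0514
```

```bash
python3 look.py 5
```

```text
9.1 [ 0.49041591 -0.09137816  0.02801747] [ 0.93397666 -0.11666455  0.27886671]
```

View pics/ws5.png

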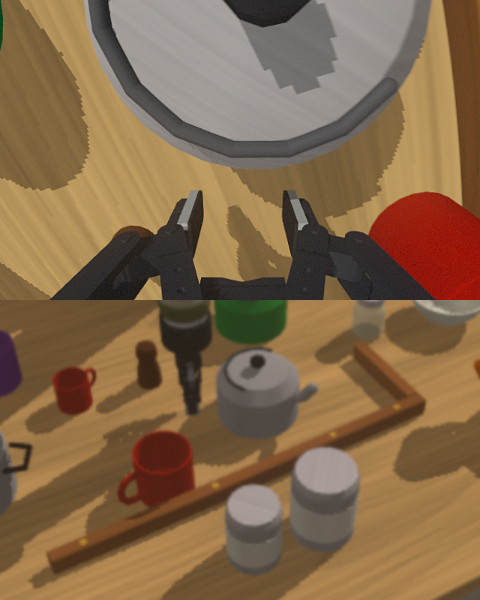

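Call:
{"name": "arm_command", "arguments": {"steps": "9 11 7 0; 14 25 7 0; 16 33 7 0; 19 40 7 0; 22 48 7 0; 24 56 7 0; 27 63 7 0; 29 71 7 0; 32 78 7 0; 35 86 7 0; 37 93 7 0; 40 101 7 0; 42 108 7 0; 42 108 7 0"}}

```text
clock: 10.95
tcp_pos: [0.5349, 0.0159, 0.0378]
orientation: [0.005, 0.986, -0.166, -0.001]
wrist_force: [0.0, -3.5, 3.7]
finger_gap: 0.0513
```

```bash
python3 look.py 6
```

```text
10.95 [0.53486619 0.01589196 0.03780934] [ 0.04029486 -3.5128326   3.68866347]
```

View pics/ws6.png

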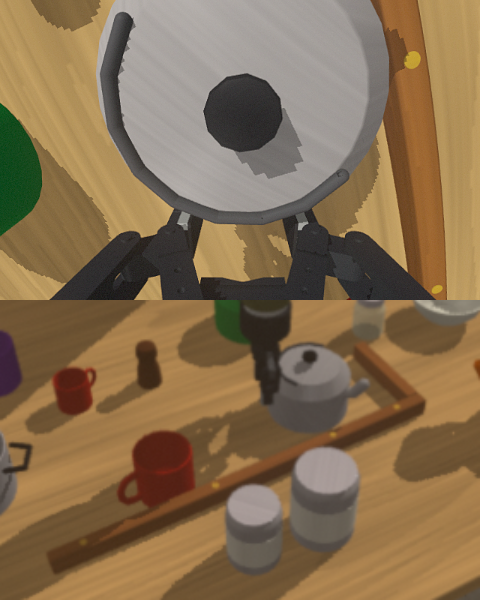

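```bash
cat > kn.py <<'E'
import sys
from h import *
u=[float(v) for v in sys.argv[1:3]]
k=atz('wrist',(u[0]*4/3,u[1]*4/3),.106); t=get_state()['tcp_pos']
p=np.load('rail.npy'); d=k[:2]-p[:2]; c,s=np.cos(p[2]),np.sin(p[2])
print('knob',k,'off',k[:2]-t[:2],np.linalg.norm(k[:2]-t[:2]),'in rail',c*d[0]+s*d[1],-s*d[0]+c*d[1])
E
python3 kn.py 242 110
```

```text
knob [0.55827303 0.08499648 0.106     ] off [0.0234111  0.06910278] 0.0729607636596555 in rail -0.0864267403566424 0.1234572813771142
```

Call:
{"name": "arm_command", "arguments": {"steps": "2 8 0 0; 5 16 0 0; 7 24 0 0; 10 32 0 0; 12 40 0 0; 14 47 0 0; 16 53 0 0; 16 53 0 0"}}

```text
clock: 12.05
tcp_pos: [0.5506, 0.0689, 0.0376]
orientation: [0.005, 0.986, -0.166, -0.001]
wrist_force: [-1.0, -3.3, 4.1]
finger_gap: 0.0513
```

```bash
python3 look.py 7
```

```text
12.05 [0.55056328 0.0688782  0.03760206] [-1.0193206  -3.29524044  4.07842011]
```

View pics/ws7.png

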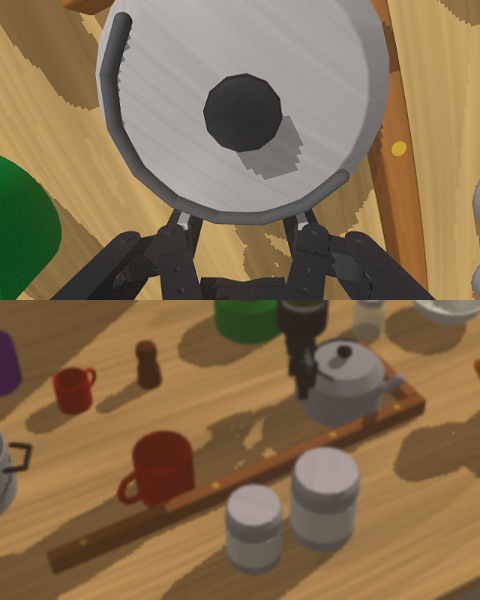

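Call:
{"name": "arm_command", "arguments": {"steps": "1 3 0 0; 2 6 0 0; 4 9 0 0; 4 9 0 0"}}

```text
clock: 12.65
tcp_pos: [0.5539, 0.0773, 0.0375]
orientation: [0.005, 0.986, -0.166, -0.001]
wrist_force: [-2.6, -5.4, 4.3]
finger_gap: 0.0513
```

Call:
{"name": "arm_command", "arguments": {"steps": "1 2 0 0; 2 4 0 0; 2 4 0 0"}}

```text
clock: 13.02
tcp_pos: [0.5552, 0.0805, 0.0375]
orientation: [0.006, 0.986, -0.166, -0.002]
wrist_force: [-3.3, -5.7, 4.9]
finger_gap: 0.0511
```

Call:
{"name": "arm_command", "arguments": {"steps": "1 2 0 0; 2 4 0 0; 2 4 0 0"}}

```text
clock: 13.4
tcp_pos: [0.556, 0.0828, 0.0376]
orientation: [0.008, 0.986, -0.167, -0.003]
wrist_force: [-3.6, -9.4, 6.1]
finger_gap: 0.0517
```

```bash
python3 look.py 8;python3 kn.py 242 110
```

```text
13.4 [0.55604705 0.08282149 0.03755404] [-3.6227918  -9.41704442  6.14043066]
knob [0.57998863 0.15233548 0.106     ] off [0.02391207 0.06950186] 0.07350030997879678 in rail -0.06254404744943638 0.19005852472133675
```

View pics/ws8.png

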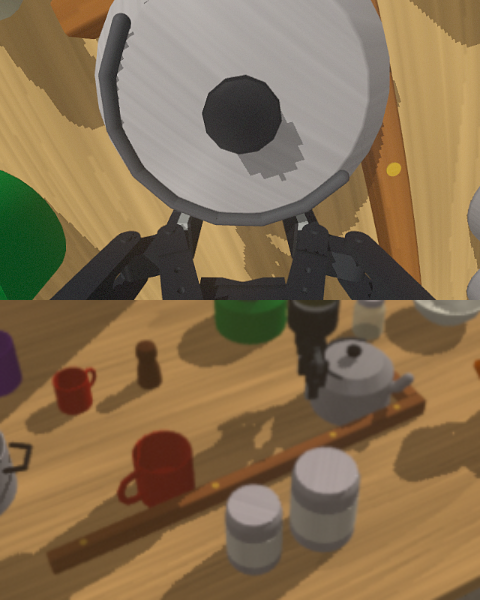

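Call:
{"name": "arm_command", "arguments": {"steps": "1 3 0 0; 2 5 0 0; 2 5 0 0"}}

```text
clock: 13.88
tcp_pos: [0.556, 0.0829, 0.0377]
orientation: [0.013, 0.986, -0.168, -0.004]
wrist_force: [-7.1, -21.0, 9.9]
finger_gap: 0.0513
```

Call:
{"name": "arm_command", "arguments": {"steps": "2 2 0 0; 4 3 0 0; 4 3 0 0"}}

```text
clock: 14.25
tcp_pos: [0.556, 0.0826, 0.0375]
orientation: [0.017, 0.985, -0.169, -0.007]
wrist_force: [-11.2, -15.3, 13.0]
finger_gap: 0.0516
```

Both directions are blocked. Friction on the short arm could hide a gap to the long arm, so I'll back off, look, then nudge once squarely toward the long arm.

Call:
{"name": "arm_command", "arguments": {"steps": "-3 -8 0 0; -8 -25 0 0; -14 -40 0 0; -18 -50 40 0; -18 -50 90 0; -18 -50 140 0; -18 -50 140 0"}}

```text
clock: 15.12
tcp_pos: [0.5408, 0.0318, 0.1819]
orientation: [0.016, 0.985, -0.169, -0.003]
wrist_force: [0.5, -0.9, -1.1]
finger_gap: 0.0514
```

```bash
python3 look.py 9
python3 - <<'E'
from h import *
snap('side','side9.png')
a=cv2.imread('pics/side9.png')[105:285,225:425]; cv2.imwrite('pics/side9c.png',cv2.resize(a,None,fx=3.2,fy=3.2,interpolation=cv2.INTER_CUBIC))
E
```

```text
15.125 [0.54077629 0.03182194 0.18191495] [ 0.53962675 -0.85387138 -1.09878987]
```

View pics/w9.png

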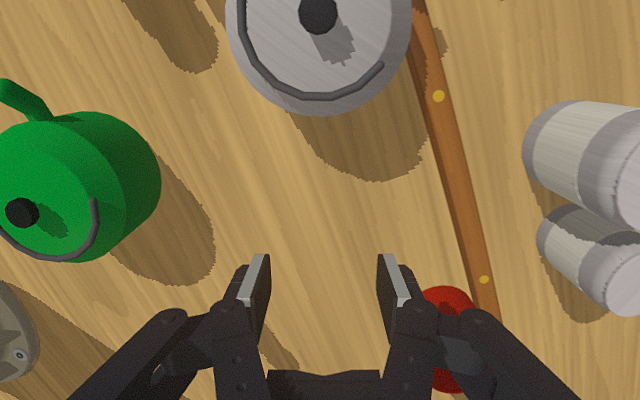

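View pics/side9c.png

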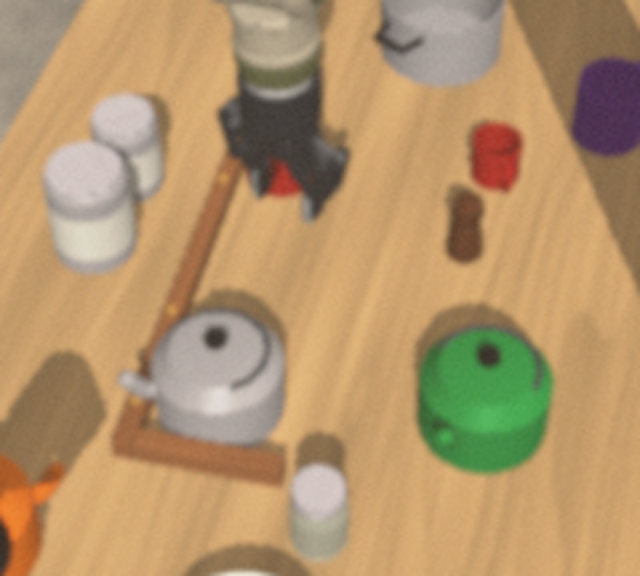

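Call:
{"name": "arm_command", "arguments": {"steps": "-67 115 0 1.94; -67 115 0 1.94; -67 115 0 1.94; -67 115 0 1.94; -67 115 0 1.94; -67 115 0 1.94; -67 115 0 1.94; -67 115 0 1.94; -67 115 0 1.94; -67 115 0 1.94; -67 115 0 1.94; -67 115 0 1.94; -67 115 -50 1.94; -67 115 -100 1.94; -67 115 -144 1.94; -67 115 -144 1.94"}}

```text
clock: 17.27
tcp_pos: [0.4661, 0.1466, 0.029]
orientation: [0.013, 0.697, 0.717, 0.006]
wrist_force: [-0.5, 0.2, 0.2]
finger_gap: 0.0512
```

```bash
python3 look.py 10
```

```text
17.275 [0.46613216 0.14658058 0.02899227] [-0.50498691  0.18815664  0.22430572]
```

View pics/ws10.png

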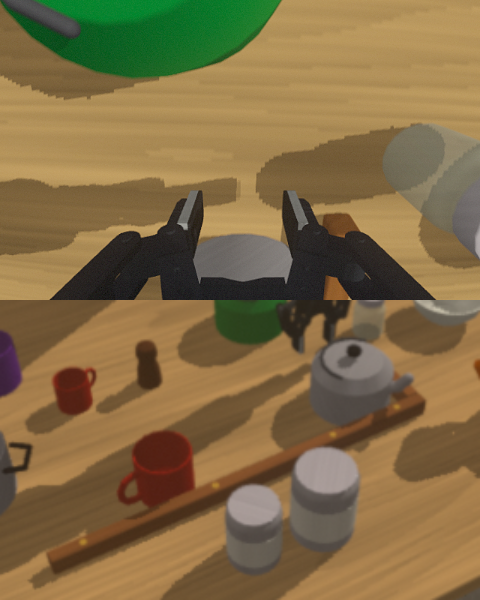

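Call:
{"name": "arm_command", "arguments": {"steps": "10 3 8 0; 22 3 8 0; 30 3 8 0; 36 3 8 0; 40 3 8 0; 43 3 8 0; 43 3 8 0"}}

```text
clock: 18.25
tcp_pos: [0.5089, 0.1492, 0.0396]
orientation: [0.013, 0.697, 0.717, 0.006]
wrist_force: [-8.6, -2.6, 5.6]
finger_gap: 0.0513
```

Call:
{"name": "arm_command", "arguments": {"steps": "2 0 0 0; 4 0 0 0; 4 0 0 0"}}

```text
clock: 18.62
tcp_pos: [0.5092, 0.1484, 0.0387]
orientation: [0.011, 0.697, 0.717, 0.003]
wrist_force: [-9.4, -2.0, 5.7]
finger_gap: 0.051
```

Call:
{"name": "arm_command", "arguments": {"steps": "3 1 0 0; 6 1 0 0; 6 1 0 0"}}

```text
clock: 19.0
tcp_pos: [0.5093, 0.1479, 0.0374]
orientation: [0.008, 0.697, 0.717, -0.002]
wrist_force: [-14.7, -4.4, 11.4]
finger_gap: 0.0511
```

Call:
{"name": "arm_command", "arguments": {"steps": "3 2 0 0; 5 3 0 0; 5 3 0 0"}}

```text
clock: 19.38
tcp_pos: [0.5091, 0.1482, 0.0366]
orientation: [0.007, 0.698, 0.716, -0.008]
wrist_force: [-13.2, -8.0, 11.9]
finger_gap: 0.0513
```

Call:
{"name": "arm_command", "arguments": {"steps": "-8 0 0 0; -20 0 0 0; -38 0 0 0; -40 0 40 0; -40 0 90 0; -40 0 140 0; -40 -60 150 0; -60 -120 150 0; -80 -180 150 0; -80 -180 150 0; -80 -180 150 0"}}

```text
clock: 20.75
tcp_pos: [0.4292, -0.0318, 0.1868]
orientation: [0.007, 0.699, 0.715, -0.007]
wrist_force: [0.3, 0.8, -0.4]
finger_gap: 0.0514
```

Run:
```python
from fit import *
print(get_state()['clock'],get_state()['tcp_pos'])
snap('scene','s11.png');snap('side','side11.png')
p=np.load('rail.npy')
for c,f,(x0,y0),(w,h) in [('scene','s11.png',(195,160),(250,160)),('side','side11.png',(225,105),(200,180))]:
    a=cv2.imread('pics/'+f)[y0:y0+h,x0:x0+w]; a=cv2.resize(a,None,fx=3.2,fy=3.2,interpolation=cv2.INTER_CUBIC)
    cv2.imwrite('pics/raw_'+c+'.png',a)
    def line(P,col):
        u=(proj(c,P)-[x0,y0]+.5)*3.2; cv2.polylines(a,[np.round(u).astype(int)],False,col,1)
    z=.03; line(W(p,[(-.15,.25,z),(0,.25,z),(0,-.35,z),(.022,-.35,z),(.022,.272,z),(-.15,.272,z),(-.15,.25,z)]),(255,255,0))
    t=np.linspace(0,2*np.pi,60)
    for (cx,cy,r,h) in [(-.065,.185,.065,.07),(-.042,-.157,.042,.08)]:
        for z in (0,h): line(W(p,np.c_[cx+r*np.cos(t),cy+r*np.sin(t),0*t+z]),(0,255,0))
    cv2.imwrite('pics/p_'+c+'.png',a)
```

```text
20.75 [ 0.42924088 -0.03181315  0.18679439]
```

View pics/p_scene.png

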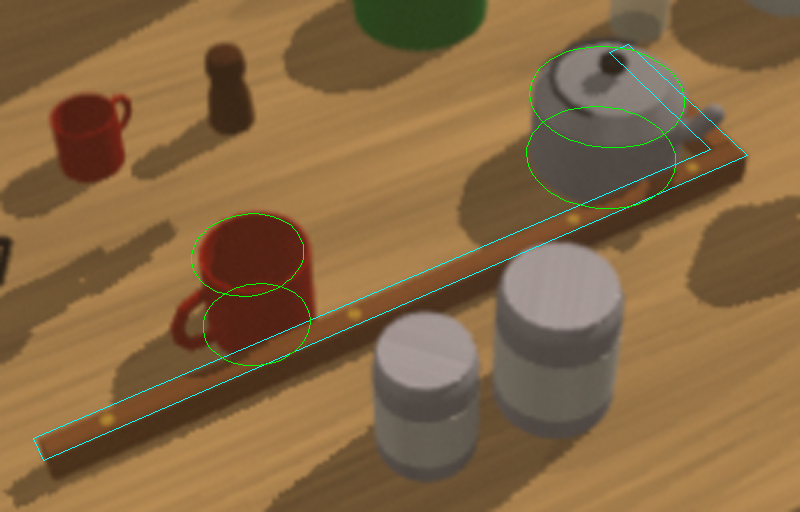

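View pics/p_side.png

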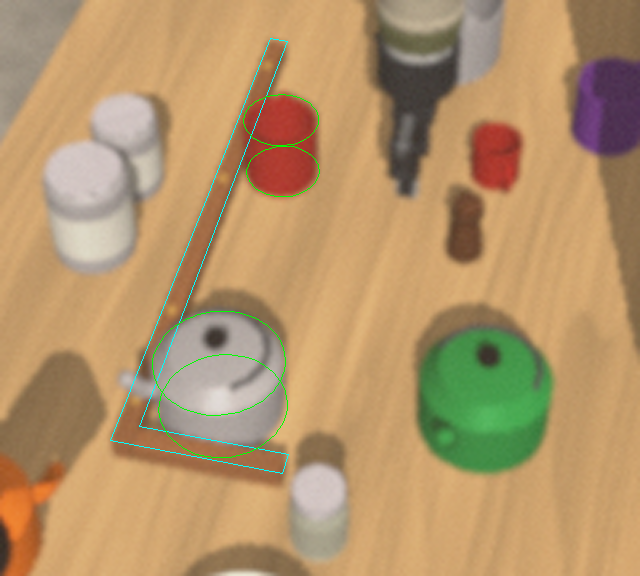

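Run:
```python
import cv2,numpy as np
a=cv2.imread('pics/side11.png')[190:265,250:330];a=cv2.resize(a,None,fx=6,fy=6,interpolation=cv2.INTER_CUBIC)
b=cv2.imread('pics/s11.png')[165:240,350:440];b=cv2.resize(b,(480,400),interpolation=cv2.INTER_CUBIC)
c=np.zeros((450,800,3),np.uint8);c[:,:400]=a[:,40:440];c[:400,400:]=b[:,40:440];cv2.imwrite('pics/z.png',c)
```

```text
(no output)
```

View pics/z.png

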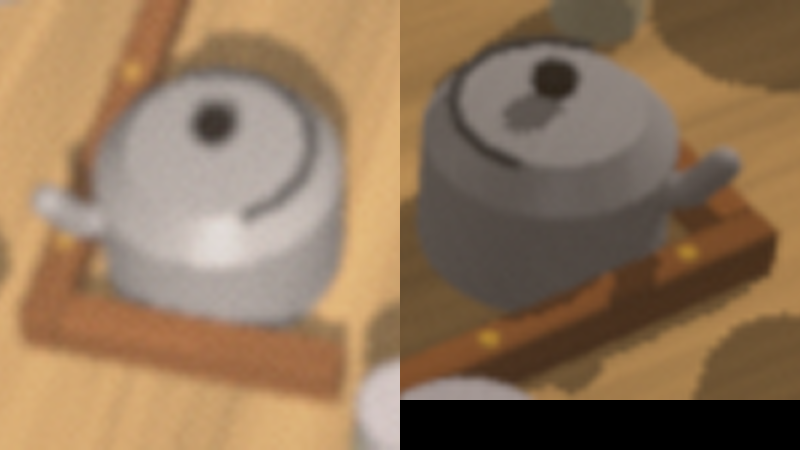

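Neither view shows a gap: the rail covers the feet of both the kettle and the mug. Both pushes on the kettle were blocked at 15–21 N, well over the 10 N it takes to slide. The arm is clear, so I'll hand in.

Run:
```python
from workcell import *
s=get_state();print(s['clock'],s['wrist_force']);print(hand_in())
```

```text
20.85 [0.14241643 0.4232044  0.32214082]
the job is handed in; nothing more can be done
None
```

I pushed the large red mug back onto the long arm, and pushed the steel kettle diagonally into the rail's corner. I then gave the kettle one more push square to the long arm. I handed in at 20.9 s with the arm clear of everything.

**Mug contact:** the tool stopped dead against it at about 15 N.

**Kettle contact:** it did not move at about 21 N toward the short arm or about 15 N toward the long arm. Both are above the 10 N it takes to slide.

**Pictures:** the last views show both standing upright with no gap to the rail, and nothing else visibly moved.

**Unconfirmed:** my rail fit was up to 3 pixels off in the pictures. The overlay of the target pose missed the kettle by 1 to 4 pixels, with the two cameras disagreeing. The 6 mm limits therefore rest on the blocked pushes, not on a direct measurement of the gaps.

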